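# Hang the guard door on the polishing hood

## Robot

A 6-joint arm with a two-finger parallel gripper is mounted at the origin on the work surface. World frame = base frame: x ahead of the robot, y to its left, z up, the work surface at z = 0. Lengths are in m, angles in rad, forces in N, time in s.
With the tool pointing down it reaches from about 0.25 to 0.775 m from the base axis. Payload 4 kg.
Tool frame: the origin (TCP) lies midway between the tips of the shut fingers; the grasp point (between the pads) lies 19 mm behind it (robot.pinch_z is the distance from the TCP to the grasp point, in m); x points along the fingers, y is the direction in which the jaws open and shut, and the axes are right-handed (so a half turn about x gives the same grasp; the last joint's range is limited). The gripper opens to 94 mm and grips with 3 to 60 N. Pads are 16 mm wide; open, the fingers measure 119 mm over their backs; the gripper's body (75 mm by 177 mm) begins 78 mm behind the grasp point.
Start: joints at [1.131, 0.087, 1.371, -0, 1.684, -0.103], TCP at [0.182, 0.519, 0.206] pointing down, gripper open.
Joint ranges: [-3.1, 3.1], [-0.76, 2.03], [0.27, 2.55], [-1.08, 4.22], [0.17, 2.65], [-2.57, 2.57]. Speed limits (rad/s): [2.79, 2.79, 3.14, 3.14, 3.14, 3.14].

## Interface

Orientations are given as [roll, pitch, yaw] about the fixed x, y, z axes, in that order (R = Rz(yaw) Ry(pitch) Rx(roll)).
In Python, from bench import robot, imaging gives the robot as it stands. The module is installed in compiled form; this text tells all that it offers.
- The arm moves only by the tool drive_tool, never from a script. Its argument "commands" is a list that holds one entry, the list of rows, each a list of 4 numbers: the shift along the tool's x, y, z as a fraction of full scale, then the turn about the tool's x as a fraction of full scale. A call has 1 to 20 rows; each row shifts and turns the commanded pose from where the row before left it, along the tool's axes as they then stand; what a row does not reach is not made up. Full scale, the value 1, is 0.25 m for a shift and 360 degrees for a turn. A row lasts 1/10 s, in which the tool goes at most 50 mm and 8.59 degrees, less where a joint would pass 70% of its speed; a pose out of reach is approached as far as the arm can. A call with a number of a shift or a turn outside -1 to 1 is refused whole. A call with a gripper value outside its range is refused whole. "grip" is the opening, from 0 (shut) to 1 (fully open), set as the call begins (left out, the last holds). The fingers move at their own pace and stop on an object; the grip force is fixed at half the most. Time passes only in rows, so rows that do not move let the fingers close. It gives the time, the measured TCP pose, the force and the opening at its end, in the units of the state.
- robot.get_obs(): the state, without advancing time (a new reading comes with each control period).
- imaging.snapshot(name): name is "side" or "top"; returns a dict with "pixels" (384x512x3 uint8, red, green, blue), "z_map" (384x512 float32, m along the optical axis (not along the pixel's ray), 0 where there is no reading), "mtx" (3x3 intrinsics, pixels), "extrinsics" (4x4, takes a point from world to camera coordinates). Camera axes: x right, y up, looking along -z (the intrinsics and any distortion apply to the point x, -y, -z); pixel columns grow to the right and rows downward; lengths in m; the calibration is good to about 2 mm. A picture is of the moment at which its call begins.
- robot.close_job(): hands the job in, once; it reports no verdict.
The state is a dict: "time": time; "joint_positions": joint angles; "qvel": joint speeds; "joint_torque": joint torques, N m; "tool_pos": TCP position; "ee_rot": TCP orientation; "wrist_force": force on the tool from outside, world axes, zero at the start; "wrist_torque": the same for the moment, N m; "width": finger opening in m.
Only numpy, scipy, OpenCV 4.12 (cv2) and the standard library are available. Lean on these libraries where they do the work, as an engineer would, in place of code of your own. Each camera call takes 0.05 s, during which the arm holds its last target.

## Task

Take the guard door that has two hinge eyes out of the holding rack and hang it on the polishing hood: lower both eyes together onto the two upright hinge pins, fully home, so that the door hangs upright and closed across the hood's open front, and let go. Lower it, do not drop it, and leave the other panel (the one without eyes) in the rack.

Things in the scene. Friction and masses are not known exactly. Their poses are not given: they have to be found in the camera images.
- door_grip (a point): Grasp point of the guard door: centre of the wooden tab on its top edge, tab 14 mm thick (x), 60 long (y), 40 high. Below it an upright aluminium panel 10 mm thick, 170 wide (y), 190 high, dark square on each face, lower edge 210 mm under this point; 0.3-0.55 kg, centre of mass within 15 mm of the tab in y. Two steel hinge eyes stick out of its +y edge. Stands in a slot of a wooden rack; z up.
- door_eye (a point): Centre of the underside of the door's lower hinge eye (door axes): 125 mm along +y from the grip point and 200 mm lower. An upright ring, 38 mm inside, 48 mm outside diameter, 18 mm high. The upper eye is the same, 140 mm straight above. Rack slots are 40 mm deep and 14 wide, 100 mm apart in x, floor 22 mm over the table: lift the door 50 mm to clear them.
- hinge (a point): Seat of the grey polishing hood's lower pin, where the lower eye's underside rests. Pin 36 mm high, 24 mm thick, tapering to 6 at the tip; upper pin the same, 140 mm above, on a 10 mm bracket. Hood axes: +x out of its open front, closed door runs to -y, axes parallel. Hood is 190 mm high, starts 40 mm behind (-x). Bring the door in from +x, 50-100 mm above home, then lower (low sill below).
- spare_grip (a point): Centre of the wooden tab of the other panel, to be left in its slot: same panel and tab sizes and axes as the door, but no hinge eyes, and a round black port on its faces. It stands in the rack's other slot, parallel to the door, on either side of it. The low sill under the hung door is 2 mm below the door's lower edge when the eyes are home.
Not all that is in view belongs to the job. Of the things that look like the part that bears door_grip, the largest one is meant.

How it is judged:
By the outcome, as a careful person would: the job done as asked, in the order asked, and still so for the second after the job is handed in, with the robot touching nothing.
It also fails if it takes over 38 s, if anything falls off the work surface, if the arm or the gripper's body presses on something with over 40 N, if the wrist force passes 120 N, or if a joint passes its speed limit or range.

## Working session

There is one attempt and no reset: what is moved stays moved. The work goes in short steps, Python scripts to look and compute and a tool call to move; the robot and the scene stay as the last step left them, time stands still between calls to the robot, and variables do not carry over. Pictures are saved under pics/ and viewed, and the job is handed in when it is done.

Besides the shell and the picture viewer there is one more tool, called after "Emit:" by a JSON object that holds its "api" and its "payload", one argument or row to a line. drive_tool: Moves the arm, as the interface text tells. Shift numbers are shares of 0.25 m and turn numbers shares of 360 degrees, none past 1 either way. Its arguments: {"type":"object","properties":{"commands":{"type":"array","items":{"type":"array","items":{"type":"array","items":{"type":"number","minimum":-1,"maximum":1}}}},"grip":{"type":"number"}},"required":["commands"]}

```bash
mkdir -p pics
cat > h.py <<'E'
import numpy as np, cv2
from bench import robot, imaging
def snap(n,tag):
    s=imaging.snapshot(n); np.savez(f'{tag}.npz',**s)
    cv2.imwrite(f'pics/{tag}.png',cv2.cvtColor(s['pixels'],cv2.COLOR_RGB2BGR)); return s
def pts(s):
    K=np.array(s['mtx']);E=np.array(s['extrinsics']);z=s['z_map']
    v,u=np.mgrid[:z.shape[0],:z.shape[1]]
    c=np.stack([(u-K[0,2])/K[0,0]*z,-(v-K[1,2])/K[1,1]*z,-z],-1)
    w=(c-E[:3,3])@E[:3,:3]; w[z==0]=np.nan; return w
def proj(s,p):
    K=np.array(s['mtx']);E=np.array(s['extrinsics']);c=E[:3,:3]@np.array(p)+E[:3,3]
    return K[0,0]*c[0]/-c[2]+K[0,2],K[1,1]*-c[1]/-c[2]+K[1,2]
E
python3 - <<'E'
from h import *
for n in('side','top'):
    s=snap(n,n+'0'); print(s['mtx'],s['extrinsics'],s.keys())
print(robot.get_obs(),robot.pinch_z)
E
```

```text
[[439.24637906   0.         262.334531  ]
 [  0.         439.24637906 191.01974698]
 [  0.           0.           1.        ]] [[-0.77379043 -0.63321459 -0.01696042  0.43646461]
 [ 0.39576124 -0.50418088  0.76757715 -0.40638129]
 [-0.49459217  0.58723157  0.64073213 -0.70108484]
 [ 0.          0.          0.          1.        ]] dict_keys(['pixels', 'z_map', 'mtx', 'extrinsics'])
[[474.83097328   0.         259.30306806]
 [  0.         474.83097328 184.35755386]
 [  0.           0.           1.        ]] [[-0.02780412 -0.99940532  0.02039478 -0.08375437]
 [ 0.98560289 -0.02400474  0.16736401 -0.62525741]
 [-0.16677491  0.02475456  0.9856842  -1.37727469]
 [ 0.          0.          0.          1.        ]] dict_keys(['pixels', 'z_map', 'mtx', 'extrinsics'])
{'time': 0.1, 'joint_positions': array([ 1.13088706e+00,  8.78545629e-02,  1.37210082e+00, -1.76477709e-05,
        1.68363242e+00, -1.03121783e-01]), 'qvel': array([ 0.00131634, -0.00122796, -0.0026961 , -0.00129806, -0.00029006,
       -0.00087772]), 'joint_torque': array([ 2.46614014e-03, -3.41256022e+01, -3.03300834e+01,  7.20470957e-02,
        3.04638769e-02, -8.75390333e-05]), 'tool_pos': array([0.18155452, 0.51863051, 0.20443692]), 'ee_rot': array([-1.66512727,  1.5688011 , -2.00191672]), 'wrist_force': array([-0.51151882, -0.13728048,  0.13165689]), 'wrist_torque': array([ 0.00401134, -0.07612801,  0.00598562]), 'width': 0.09403349530096891} 0.0188
```

View pics/side0.png

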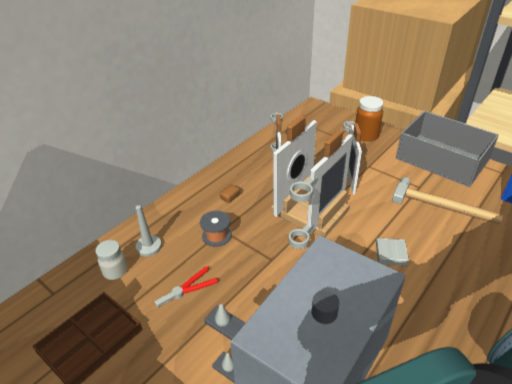

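View pics/top0.png

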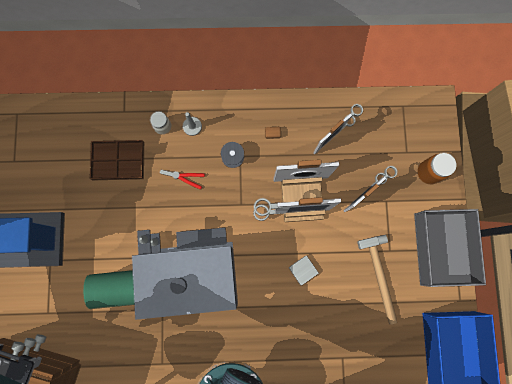

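Run:
```python
from h import *
t=dict(np.load('top0.npz'));s=dict(np.load('side0.npz'))
cv2.imwrite('pics/t1.png',cv2.resize(cv2.imread('pics/top0.png')[100:340,80:410],None,fx=2.4,fy=2.4,interpolation=cv2.INTER_CUBIC))
cv2.imwrite('pics/s1.png',cv2.resize(cv2.imread('pics/side0.png')[90:384,190:430],None,fx=2,fy=2,interpolation=cv2.INTER_CUBIC))
w=pts(t);ws=pts(s)
for u,v in[(310,165),(307,205),(262,209),(305,186),(185,285),(150,240),(200,237),(300,270)]: print('top',u,v,w[v,u].round(4))
for u,v in[(296,128),(333,145),(302,190),(299,238),(340,175),(300,165),(222,313),(228,358),(310,270)]: print('side',u,v,ws[v,u].round(4))
print(proj(t,robot.get_obs()['tool_pos']),proj(t,[0,0,0]))
```

```text
top 310 165 [ 0.6374 -0.229   0.2516]
top 307 205 [ 0.5399 -0.2241  0.1908]
top 262 209 [ 0.5541 -0.1076  0.001 ]
top 305 186 [ 0.6205 -0.2423  0.0164]
top 185 285 [0.3384 0.1012 0.2219]
top 150 240 [0.4583 0.2025 0.1677]
top 200 237 [0.4716 0.0825 0.0218]
top 300 270 [ 0.3652 -0.2158  0.0183]
side 296 128 [ 0.6391 -0.218   0.2418]
side 333 145 [ 0.5393 -0.2154  0.2384]
side 302 190 [ 0.6274 -0.2382  0.0529]
side 299 238 [ 0.5622 -0.1374  0.0018]
side 340 175 [ 0.5422 -0.2695  0.1227]
side 300 165 [ 0.6365 -0.2373  0.1282]
side 222 313 [0.4571 0.2226 0.1976]
side 228 358 [0.457  0.2222 0.0662]
side 310 270 [0.4029 0.065  0.1911]
(np.float64(19.359584781227625), np.float64(353.3058839613489)) (np.float64(230.42780609924088), np.float64(399.9220943178438))
```

View pics/t1.png

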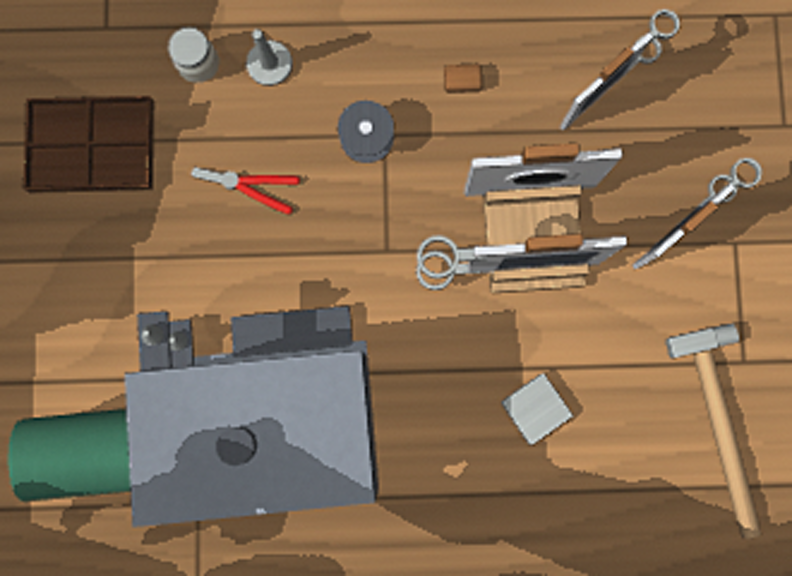

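View pics/s1.png

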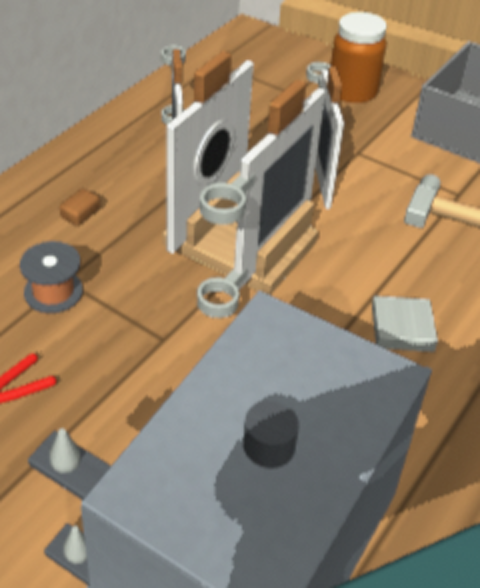

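Run:
```python
from h import *
t=dict(np.load('top0.npz'));s=dict(np.load('side0.npz'))
for n,d in(('top',t),('side',s)):
    w=pts(d);rgb=d['pixels'].astype(int);R,G,B=rgb[...,0],rgb[...,1],rgb[...,2]
    x,y,z=w[...,0],w[...,1],w[...,2]
    print(n)
    br=(R-B>40)
    for nm,m in (('doortab',br&(z>.215)&(abs(x-.54)<.04)&(abs(y+.22)<.06)),
                 ('doortabtop',br&(z>.245)&(abs(x-.54)<.04)&(abs(y+.22)<.06)),
                 ('sparetabtop',br&(z>.245)&(abs(x-.64)<.04)&(abs(y+.22)<.06)),
                 ('doorpaneltop',~br&(z>.206)&(z<.218)&(abs(x-.545)<.04)&(abs(y+.22)<.12)),
                 ('eye up',(abs(z-.181)<.015)&(abs(x-.545)<.04)&(y>-.135)&(y<-.05)),
                 ('eye uptop',(abs(z-.190)<.004)&(abs(x-.545)<.04)&(y>-.135)&(y<-.05)),
                 ('eye low',(abs(z-.041)<.012)&(abs(x-.545)<.05)&(y>-.125)&(y<-.05)),
                 ('hoodtop',(z>.18)&(z<.20)&(x>.2)&(x<.45)&(y>-.05)&(y<.3)),
                 ('pinU',(z>.169)&(abs(x-.457)<.03)&(abs(y-.22)<.05)),
                 ('brackU',(z>.14)&(z<.168)&(abs(x-.457)<.05)&(abs(y-.22)<.05)),
                 ('pinL',(z>.03)&(z<.1)&(abs(x-.457)<.03)&(abs(y-.22)<.05)),
                 ('sill',(z>.004)&(z<.03)&(abs(x-.457)<.04)&(abs(y-.09)<.12)),
                 ):
        if m.sum()<5: print(nm,m.sum());continue
        p=w[m]; c=np.median(p,0); q=p[:,:2]-p[:,:2].mean(0); ev,V=np.linalg.eigh(q.T@q)
        d=V[:,1]; d=d if d[1]>0 else -d
        print(nm,m.sum(),'mean',p.mean(0).round(4),'min',np.percentile(p,2,0).round(4),'max',np.percentile(p,98,0).round(4),'dir',np.degrees(np.arctan2(-d[0],d[1])).round(2), 'ext',np.ptp(q@d).round(4))
```

```text
top
doortab 126 mean [ 0.5444 -0.2259  0.25  ] min [ 0.5378 -0.2557  0.2342] max [ 0.5511 -0.1982  0.255 ] dir 3.05 ext 0.0586
doortabtop 120 mean [ 0.5445 -0.2273  0.2508] min [ 0.5379 -0.2557  0.2461] max [ 0.5512 -0.1992  0.255 ] dir 2.81 ext 0.0577
sparetabtop 107 mean [ 0.6447 -0.2277  0.2505] min [ 0.6381 -0.256   0.2456] max [ 0.6514 -0.2005  0.2558] dir 2.63 ext 0.0577
doorpaneltop 152 mean [ 0.5439 -0.2252  0.2111] min [ 0.5366 -0.3098  0.2067] max [ 0.5518 -0.1446  0.2173] dir 2.53 ext 0.1672
eye up 125 mean [ 0.5394 -0.106   0.1873] min [ 0.5164 -0.1324  0.1762] max [ 0.5619 -0.0806  0.1938] dir 9.25 ext 0.0554
eye uptop 90 mean [ 0.5395 -0.1077  0.189 ] min [ 0.5178 -0.1327  0.1862] max [ 0.5622 -0.0806  0.1929] dir -1.86 ext 0.0543
eye low 69 mean [ 0.538  -0.1024  0.0466] min [ 0.5158 -0.1236  0.0331] max [ 0.5608 -0.0818  0.0523] dir 75.51 ext 0.047
hoodtop 6179 mean [0.3447 0.1098 0.1893] min [ 0.2644 -0.0158  0.1842] max [0.4256 0.2355 0.1945] dir 3.79 ext 0.2624
pinU 235 mean [0.4572 0.2176 0.1771] min [0.4291 0.2016 0.1692] max [0.4852 0.2343 0.2049] dir -85.76 ext
[... 994 characters left out ...]
3 mean [ 0.5393 -0.1037  0.1892] min [ 0.5174 -0.1331  0.1863] max [ 0.5611 -0.0788  0.1917] dir 15.82 ext 0.0567
eye low 271 mean [ 0.5389 -0.1007  0.044 ] min [ 0.5166 -0.123   0.0331] max [ 0.5606 -0.0787  0.0521] dir 34.19 ext 0.0506
hoodtop 14452 mean [0.3424 0.1245 0.19  ] min [ 0.2653 -0.0128  0.1873] max [0.4244 0.2405 0.1922] dir -0.87 ext 0.2779
pinU 719 mean [0.4545 0.2226 0.1776] min [0.4298 0.2032 0.1697] max [0.4853 0.2369 0.206 ] dir -75.95 ext 0.0626
brackU 93 mean [0.431  0.2422 0.1591] min [0.4079 0.2345 0.1417] max [0.4811 0.2469 0.1679] dir 80.04 ext 0.079
pinL 348 mean [0.463  0.2261 0.0402] min [0.4399 0.2093 0.0302] max [0.4852 0.2363 0.0669] dir 80.2 ext 0.0554
sill 2
```

Run:
```python
from h import *
from scipy.spatial.transform import Rotation as Ro
from scipy.optimize import least_squares
for n in('top','side'):
    d=dict(np.load(n+'0.npz'));w=pts(d);x,y,z=w[...,0],w[...,1],w[...,2]
    print(n)
    for nm,h0 in(('U',.171),('L',.031)):
        m=(abs(x-.457)<.05)&(abs(y-.22)<.04)
        a=m&(abs(z-h0)<.006); print(nm,'bracket z',np.median(z[a]).round(4),a.sum(), end=' ')
        b=m&(z>h0+.008)&(z<h0+.05); p=w[b]
        # cone: r = 12 -> 3 over 36mm
        f=lambda q: np.hypot(p[:,0]-q[0],p[:,1]-q[1])-np.clip(.012-.25*(p[:,2]-h0),.003,.012)
        r=least_squares(f,[.457,.22],loss='soft_l1',f_scale=.002)
        print('pin',r.x.round(4),len(p),'tipz',np.sort(p[:,2])[-3:].round(4), 'tip',p[p[:,2]>h0+.031][:,:2].mean(0).round(4))
    for nm,h0 in(('U',.19),('L',.05)):
        a=(abs(z-h0)<.006)&(abs(x-.54)<.04)&(y>-.122)&(y<-.06);p=w[a]
        f=lambda q: np.hypot(p[:,0]-q[0],p[:,1]-q[1])-.0215
        print('eye',nm,least_squares(f,[.539,-.1],loss='soft_l1',f_scale=.002).x.round(4))
    # hood top edges
    m=((z>.183)&(z<.197)&(x>.2)&(x<.45)&(y>-.05)&(y<.3)).astype(np.uint8)
    p=w[m>0][:,:2].astype(np.float32)
    print('hood rect',cv2.minAreaRect(p))
    # front edge: max x in y bins
    bx=[];by=[]
    for yy in np.arange(.0,.22,.01):
        k=p[abs(p[:,1]-yy)<.005]
        if len(k)>3: bx.append(np.percentile(k[:,0],97));by.append(yy)
    c=np.polyfit(by,bx,1);print('front edge yaw',np.degrees(np.arctan(-c[0])).round(2),'x at .2',np.polyval(c,.2).round(4))
    # panel yaw
    for xx in(.545,.645):
        k=w[(z>.205)&(z<.218)&(abs(x-xx)<.03)&(abs(y+.225)<.09)]
        c=np.polyfit(k[:,1],k[:,0],1);print('panel yaw',xx,np.degrees(np.arctan(-c[0])).round(2))
o=robot.get_obs();print(Ro.from_euler('xyz',o['ee_rot']).as_matrix().round(4))
```

```text
top
U bracket z 0.1708 245 pin [0.4231 0.2125] 194 tipz [0.206  0.2062 0.2069] tip [0.4607 0.2181]
L bracket z 0.0312 127 pin [0.4607 0.2184] 46 tipz [0.0685 0.0687 0.0717] tip [0.461  0.2187]
eye U [ 0.5391 -0.1029]
eye L [ 0.5386 -0.1033]
hood rect ((0.3596731424331665, 0.11105537414550781), (0.1937268227338791, 0.2622774839401245), 3.8365299701690674)
front edge yaw 3.92 x at .2 0.4166
panel yaw 0.545 2.54
panel yaw 0.645 2.46
side
U bracket z 0.1718 573 pin [0.4252 0.2173] 585 tipz [0.209  0.2091 0.2095] tip [0.4602 0.2207]
L bracket z 0.0318 256 pin [0.4599 0.2209] 154 tipz [0.0796 0.0799 0.0801] tip [0.4396 0.2321]
eye U [ 0.5394 -0.1008]
eye L [ 0.5395 -0.1011]
hood rect ((0.3602605164051056, 0.110536590218544), (0.19325540959835052, 0.2655339241027832), 3.9044227600097656)
front edge yaw 3.96 x at .2 0.4164
panel yaw 0.545 2.15
panel yaw 0.645 2.29
[[-8.000e-04  3.305e-01  9.438e-01]
 [-1.800e-03  9.438e-01 -3.305e-01]
 [-1.000e+00 -2.000e-03 -2.000e-04]]
```

Emit:
{"api": "drive_tool", "payload": {
  "commands": [
    [[-0.06,0,0,0.0237],[-0.06,0,0,0.0237],[-0.06,0,0,0.0237],[-0.06,0,0,0.0237],[-0.06,0,0,0.0237],[-0.06,0,0,0.0237],[-0.06,0,0,0.0237],[-0.06,0,0,0.0237],[0,0,0,0],[0,0,0,0]]
  ]
}}

```text
time: 1.1
tool_pos: [0.1817, 0.5191, 0.3249]
ee_rot: [-0.533, 1.57, -2.058]
wrist_force: [-0.4, 0.5, -0.1]
width: 0.094
```

Emit:
{"api": "drive_tool", "payload": {
  "commands": [
    [[0,0.03,0.076,0],[0,0.066,0.152,0],[0,0.066,0.152,0],[0,0.066,0.152,0],[0,0.066,0.152,0],[0,0.066,0.152,0],[0,0.066,0.152,0],[0,0.066,0.152,0],[0,0.066,0.152,0],[0,0.066,0.152,0],[0,0.066,0.152,0],[0,0.066,0.152,0],[0,0.066,0.152,0],[0,0.066,0.152,0],[0,0.066,0.152,0],[0,0.066,0.152,0],[0,0.066,0.152,0],[0,0.066,0.152,0],[0,0.066,0.152,0],[0,0.07,0.152,0]]
  ]
}}

```text
time: 3.1
tool_pos: [0.5351, -0.2089, 0.3237]
ee_rot: [-2.168, 1.568, 2.59]
wrist_force: [0.6, 0.2, -0.1]
width: 0.0942
```

```bash
cat >> h.py <<'E'
from scipy.spatial.transform import Rotation as Ro
def go(target_xyz,yaw):
    "delta from measured pose to TCP target, tool y heading = yaw deg; full-scale units. turn first, then shift"
    o=robot.get_obs();R=Ro.from_euler('xyz',o['ee_rot']).as_matrix();p=o['tool_pos']
    h=np.degrees(np.arctan2(R[1,1],R[0,1])); dp=np.array(target_xyz)-p
    a=np.radians(yaw)
    R2=np.array([[0,np.cos(a),np.sin(a)],[0,np.sin(a),-np.cos(a)],[-1,0,0]])
    print('t',o['time'],'p',p.round(4),'head',h.round(2),'tilt x',R[:,0].round(4),'w',o['width'].round(4),'F',o['wrist_force'].round(2),'T',o['wrist_torque'].round(3))
    print('turn units',((h-yaw)/360).round(5),'shift units, after turn',(R2.T@dp/.25).round(4),'before turn',(R.T@dp/.25).round(4))
E
python3 -c "
from h import *
go([.5441,-.2265,.232-.0188+.003],2.35)
snap('top','top1');snap('side','side1')"
```

```text
Traceback (most recent call last):
  File "h.py", line 21, in go
    print('t',o['time'],'p',p.round(4),'head',h.round(2),'tilt x',R[:,0].round(4),'w',o['width'].round(4),'F',o['wrist_force'].round(2),'T',o['wrist_torque'].round(3))
                                                                                      ^^^^^^^^^^^^^^^^
AttributeError: 'float' object has no attribute 'round'
```

```bash
sed -i "s/o\['width'\].round(4)/round(o['width'],4)/" h.py
python3 -c "
from h import *
snap('top','top1');snap('side','side1')
go([.5441,-.2265,.232-.0188+.003],2.35)"
```

```text
t 3.2 p [ 0.5357 -0.2115  0.3204] head 2.3 tilt x [-0.0066  0.0021 -1.    ] w 0.094 F [-0.65 -0.19 -0.75] T [-0.099  0.025 -0.014]
turn units -0.00013 shift units, after turn [0.4166 0.0312 0.0614] before turn [0.4163 0.034  0.0624]
```

View pics/side1.png

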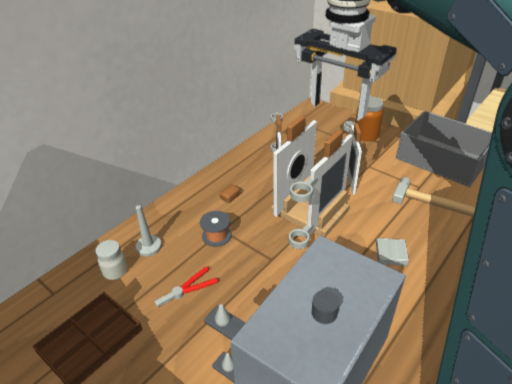

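View pics/top1.png

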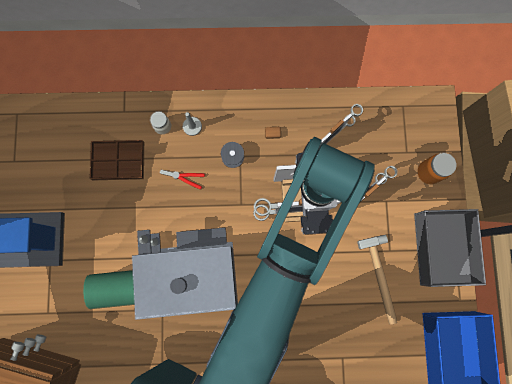

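Emit:
{"api": "drive_tool", "payload": {
  "commands": [
    [[0,0.034,0.07,0],[0,0,0,0],[0,0,0,0]]
  ]
}}

```text
time: 3.5
tool_pos: [0.5438, -0.2237, 0.3245]
ee_rot: [-2.327, 1.568, 2.429]
wrist_force: [-0.4, 0.4, -0.6]
width: 0.0938
```

```bash
python3 -c "
from h import *
go([.5441,-.2265,.232-.0188+.003],2.35)"
```

```text
t 3.5 p [ 0.5438 -0.2237  0.3245] head 2.52 tilt x [-0.0018  0.0016 -1.    ] w 0.0938 F [-0.39  0.42 -0.64] T [-0.122  0.019 -0.001]
turn units 0.00048 shift units, after turn [0.4332 0.0006 0.0112] before turn [0.4332 0.0013 0.0119]
```

Emit:
{"api": "drive_tool", "payload": {
  "commands": [
    [[0.05,0,0.006,0],[0.06,0,0.004,0],[0.06,0,0,0],[0.06,0,0,0],[0.06,0,0,0],[0.05,0,0,0],[0.05,0,0,0],[0.03,0,0,0],[0.01,0,0,0],[0,0,0,0],[0,0,0,0]]
  ]
}}

```text
time: 4.6
tool_pos: [0.5448, -0.2273, 0.2187]
ee_rot: [1.113, 1.569, -0.415]
wrist_force: [1.2, 0.1, 1.2]
width: 0.094
```

```bash
python3 -c "
from h import *
go([.5441,-.2265,.232-.0188+.003],2.35)
snap('side','side2')"
```

```text
t 4.6 p [ 0.5448 -0.2273  0.2187] head 2.45 tilt x [ 1.3e-03 -6.0e-04 -1.0e+00] w 0.094 F [1.2  0.06 1.16] T [-0.086  0.053 -0.   ]
turn units 0.00028 shift units, after turn [ 0.0101 -0.0026 -0.0032] before turn [ 0.0101 -0.0026 -0.0032]
```

View pics/side2.png

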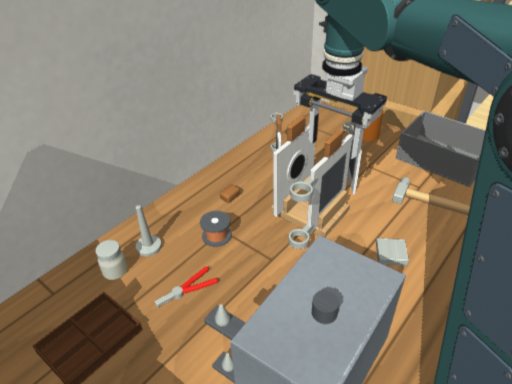

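Emit:
{"api": "drive_tool", "payload": {
  "commands": [
    [[0.008,0,0,0],[0,0,0,0],[0,0,0,0],[0,0,0,0],[0,0,0,0],[0,0,0,0],[0,0,0,0],[0,0,0,0],[0,0,0,0],[0,0,0,0]]
  ],
  "grip": 0
}}

```text
time: 5.65
tool_pos: [0.5445, -0.2271, 0.2159]
ee_rot: [3.104, 1.571, 1.576]
wrist_force: [0.2, 0.1, -0.8]
width: 0.0171
```

```bash
python3 -c "
from h import *
go([.5441,-.2265,.232-.0188+.003],2.35)"
```

```text
t 5.65 p [ 0.5445 -0.2271  0.2159] head 2.45 tilt x [-0.e+00  1.e-04 -1.e+00] w 0.0171 F [ 0.21  0.08 -0.82] T [-0.078  0.057  0.041]
turn units 0.00028 shift units, after turn [-0.0011 -0.0014 -0.0023] before turn [-0.0011 -0.0014 -0.0023]
```

Emit:
{"api": "drive_tool", "payload": {
  "commands": [
    [[0,0,0,0],[0,0,0,0],[0,0,0,0],[-0.02,0,0,0],[-0.03,0,0,0],[-0.04,0,0,0],[-0.04,0,0,0],[-0.05,0,0,0],[-0.05,0,0,0],[-0.05,0,0,0],[-0.04,0,0,0],[-0.02,0,0,0],[0,0,0,0],[0,0,0,0]]
  ]
}}

```text
time: 7.05
tool_pos: [0.5444, -0.227, 0.3005]
ee_rot: [-2.195, 1.57, 2.56]
wrist_force: [-0.7, 0.5, -4.3]
width: 0.0138
```

```bash
python3 -c "
from h import *
go([.5441,-.2265,.232-.0188+.003],2.35)
snap('side','side3');snap('top','top3')"
```

```text
t 7.05 p [ 0.5444 -0.227   0.3005] head 2.45 tilt x [-8.e-04  5.e-04 -1.e+00] w 0.0138 F [-0.69  0.49 -4.3 ] T [-0.115  0.088  0.023]
turn units 0.00028 shift units, after turn [ 0.3371 -0.0009 -0.0021] before turn [ 0.3371 -0.0007 -0.0019]
```

View pics/side3.png

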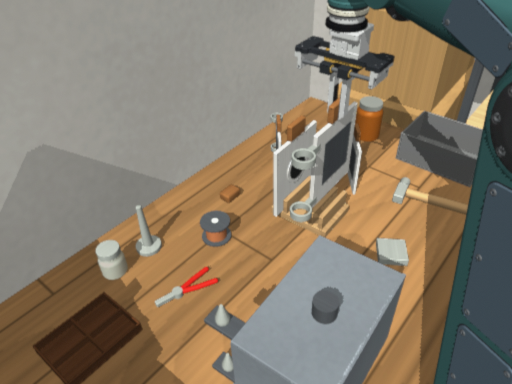

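```bash
cat > eyes.py <<'E'
from h import *
from scipy.optimize import least_squares
def eyes(tag,ex,ey,dz):
    d=dict(np.load(tag+'.npz'));w=pts(d);x,y,z=w[...,0],w[...,1],w[...,2]
    for nm,h0 in(('U',.19+dz),('L',.05+dz)):
        a=(abs(z-h0)<.006)&(abs(x-ex)<.035)&(abs(y-ey)<.03);p=w[a]
        if len(p)<10: print(tag,nm,'few');continue
        f=lambda q: np.hypot(p[:,0]-q[0],p[:,1]-q[1])-.0215
        print(tag,nm,least_squares(f,[ex,ey],loss='soft_l1',f_scale=.002).x.round(4),len(p),'ztop',np.percentile(p[:,2],90).round(4))
E
python3 -c "
from eyes import *
for t in('side3','top3'): eyes(t,.539,-.101,.085)
eyes('side0',.539,-.101,0);eyes('top0',.539,-.101,0)
w=pts(dict(np.load('side3.npz')));x,y,z=np.moveaxis(w,-1,0)
k=w[(z>.293)&(z<.302)&(abs(x-.545)<.03)&(y>-.32)&(y<-.14)];print(len(k),np.degrees(np.arctan(-np.polyfit(k[:,1],k[:,0],1)[0])))
"
```

```text
side3 U [ 0.538  -0.1012] 199 ztop 0.2757
side3 L [ 0.538  -0.1016] 175 ztop 0.1352
top3 U [ 0.5375 -0.1036] 114 ztop 0.2756
top3 L [ 0.5374 -0.1032] 75 ztop 0.136
side0 U [ 0.5394 -0.1013] 193 ztop 0.1908
side0 L [ 0.5395 -0.1017] 159 ztop 0.051
top0 U [ 0.5391 -0.1035] 100 ztop 0.1921
top0 L [ 0.5386 -0.1037] 63 ztop 0.0521
174 2.1217942614382075
```

Emit:
{"api": "drive_tool", "payload": {
  "commands": [
    [[0,0,0,-0.0033],[0,0.009,-0.04,0],[0,0.009,-0.07,0],[0,0.009,-0.08,0],[0,0.009,-0.08,0],[0,0.009,-0.08,0],[0,0.009,-0.09,0],[0,0.009,-0.09,0],[0,0.009,-0.09,0],[0,0.009,-0.09,0],[0,0.009,-0.09,0],[0,0.009,-0.09,0],[0,0.009,-0.09,0],[0,0.009,-0.09,0],[0,0.009,-0.08,0],[0,0.009,-0.07,0],[0,0.009,-0.06,0],[0,0,-0.02,0],[0,0,0,0],[0,0,0,0]]
  ]
}}

```text
time: 9.15
tool_pos: [0.5597, 0.0992, 0.301]
ee_rot: [-0.218, 1.57, -1.726]
wrist_force: [-0.4, 0.5, -4.0]
width: 0.0139
```

```bash
python3 -c "
from eyes import *
snap('side','side4');snap('top','top4')
go([.4696,.0951,.3005],3.65)
for t in('side4','top4'): eyes(t,.55,.22,.085)
"
```

```text
t 9.25 p [0.5598 0.0988 0.301 ] head 3.57 tilt x [ 1.e-04 -3.e-04 -1.e+00] w 0.0139 F [ 0.36 -0.99 -3.52] T [-0.116  0.004  0.013]
turn units -0.00022 shift units, after turn [ 0.0021 -0.361  -0.0082] before turn [ 0.002  -0.361  -0.0077]
side4 U [0.5501 0.2233] 387 ztop 0.2754
side4 L [0.5505 0.2228] 309 ztop 0.1357
top4 U [0.5503 0.2195] 48 ztop 0.2771
top4 L [0.5506 0.2202] 60 ztop 0.1369
```

View pics/side4.png

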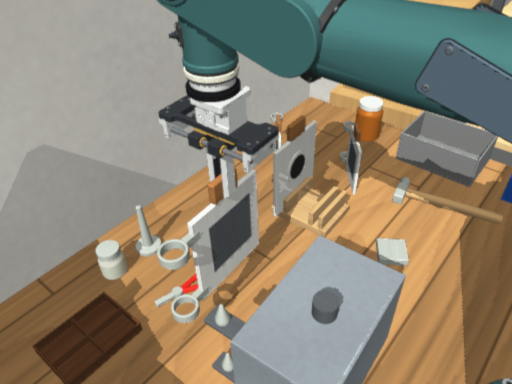

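View pics/top4.png

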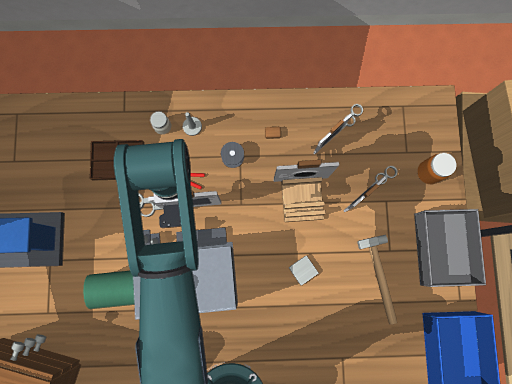

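Emit:
{"api": "drive_tool", "payload": {
  "commands": [
    [[0,-0.02,-0.001,0],[0,-0.03,-0.001,0],[0,-0.04,-0.002,0],[0,-0.04,-0.002,0],[0,-0.04,-0.002,0],[0,-0.04,-0.002,0],[0,-0.04,-0.002,0],[0,-0.04,-0.001,0],[0,-0.03,-0.001,0],[0,-0.03,-0.001,0],[0,-0.01,0,0],[0,0,0,0],[0,0,0,0]]
  ]
}}

```text
time: 10.55
tool_pos: [0.47, 0.0976, 0.3009]
ee_rot: [1.827, 1.57, 0.32]
wrist_force: [0.1, 0.2, -3.8]
width: 0.0138
```

```bash
python3 -c "
from eyes import *
snap('side','side5');snap('top','top5')
go([.4696,.0951,.216],3.65)
for t in('side5','top5'): eyes(t,.46,.22,.085)
w=pts(dict(np.load('side5.npz')));x,y,z=np.moveaxis(w,-1,0)
k=w[(z>.28)&(z<.302)&(abs(x-.465)<.03)&(y>.0)&(y<.19)];print(len(k),np.degrees(np.arctan(-np.polyfit(k[:,1],k[:,0],1)[0])))
"
```

```text
t 10.65 p [0.47   0.0976 0.3008] head 3.63 tilt x [-1.e-04  1.e-04 -1.e+00] w 0.0138 F [ 0.15 -0.21 -3.55] T [-0.08   0.019 -0.05 ]
turn units -5e-05 shift units, after turn [ 0.3392 -0.0022  0.0097] before turn [ 0.3392 -0.0022  0.0098]
side5 U [0.4605 0.222 ] 431 ztop 0.2757
side5 L [0.461  0.2221] 137 ztop 0.1357
top5 U few
top5 L [0.4572 0.2223] 11 ztop 0.1386
748 3.3440797347693514
```

View pics/side5.png

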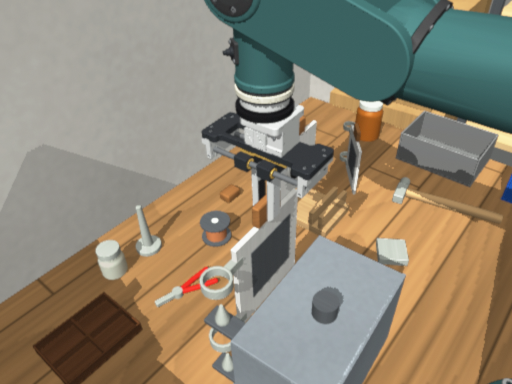

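Emit:
{"api": "drive_tool", "payload": {
  "commands": [
    [[0.01,0,0.004,0],[0.02,-0.002,0,0],[0.03,0,0,0],[0.03,0,0,0],[0.03,0,0,0],[0.03,0,0,0],[0.03,0,0,0],[0.03,0,0,0],[0.03,0,0,0],[0.02,0,0,0],[0.01,0,0,0],[0,0,0,0],[0,0,0,0]]
  ]
}}

```text
time: 11.95
tool_pos: [0.4695, 0.0966, 0.2338]
ee_rot: [1.763, 1.57, 0.255]
wrist_force: [-0.8, 0.7, -4.1]
width: 0.0142
```

```bash
python3 -c "
from eyes import *
snap('side','side6')
go([.4696,.0951,.216],3.65)
eyes('side6',.46,.22,.018)
im=cv2.imread('pics/side6.png')[230:384,150:330];cv2.imwrite('pics/s6.png',cv2.resize(im,None,fx=3.5,fy=3.5,interpolation=cv2.INTER_CUBIC))
"
```

```text
t 12.0 p [0.4695 0.0966 0.2339] head 3.64 tilt x [ 9.e-04  2.e-04 -1.e+00] w 0.0139 F [ 0.01 -0.3  -4.05] T [-0.181  0.041  0.049]
turn units -4e-05 shift units, after turn [ 0.0717 -0.0001  0.0059] before turn [ 0.0717 -0.0001  0.0059]
side6 U [0.4601 0.221 ] 401 ztop 0.2087
side6 L [0.4607 0.221 ] 193 ztop 0.0688
```

View pics/s6.png

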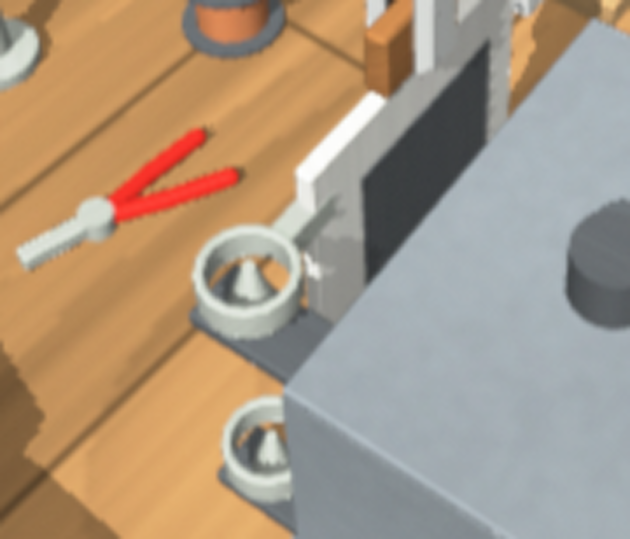

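Both pins stand centred inside their rings (crop ≈(250,280) and (270,450)), with about 18 mm still to go. I'll lower slowly and watch the force.

Emit:
{"api": "drive_tool", "payload": {
  "commands": [
    [[0.01,0,0,0],[0.01,0,0,0],[0.01,0,0,0],[0.01,0,0,0],[0.01,0,0,0],[0.01,0,0,0],[0,0,0,0],[0,0,0,0]]
  ]
}}

```text
time: 12.8
tool_pos: [0.4693, 0.0965, 0.2184]
ee_rot: [-2.59, 1.571, 2.186]
wrist_force: [0.2, 0.2, -3.4]
width: 0.014
```

Emit:
{"api": "drive_tool", "payload": {
  "commands": [
    [[0.004,0,0,0],[0.004,0,0,0],[0,0,0,0],[0,0,0,0]]
  ]
}}

```text
time: 13.2
tool_pos: [0.4693, 0.0966, 0.2165]
ee_rot: [2.565, 1.571, 1.057]
wrist_force: [0.6, 0.2, -4.9]
width: 0.0136
```

Emit:
{"api": "drive_tool", "payload": {
  "commands": [
    [[0.004,0,0,0],[0.004,0,0,0],[0,0,0,0],[0,0,0,0]]
  ]
}}

```text
time: 13.6
tool_pos: [0.4697, 0.0965, 0.2157]
ee_rot: [1.594, 1.569, 0.086]
wrist_force: [-0.1, -2.9, 3.4]
width: 0.0137
```

```bash
python3 -c "
from eyes import *
snap('side','side7')
go([.4696,.0951,.216],3.65)
eyes('side7',.46,.22,.0)
im=cv2.imread('pics/side7.png')[230:384,150:330];cv2.imwrite('pics/s7.png',cv2.resize(im,None,fx=3.5,fy=3.5,interpolation=cv2.INTER_CUBIC))
"
```

```text
t 13.65 p [0.4697 0.0964 0.2157] head 3.63 tilt x [ 0.002  0.    -1.   ] w 0.0142 F [-0.61 -1.88  4.69] T [-0.061  0.43   0.104]
turn units -5e-05 shift units, after turn [-0.0011 -0.0007  0.0054] before turn [-0.0011 -0.0007  0.0054]
side7 U [0.4609 0.2202] 454 ztop 0.1911
side7 L [0.4611 0.2201] 240 ztop 0.052
```

View pics/s7.png

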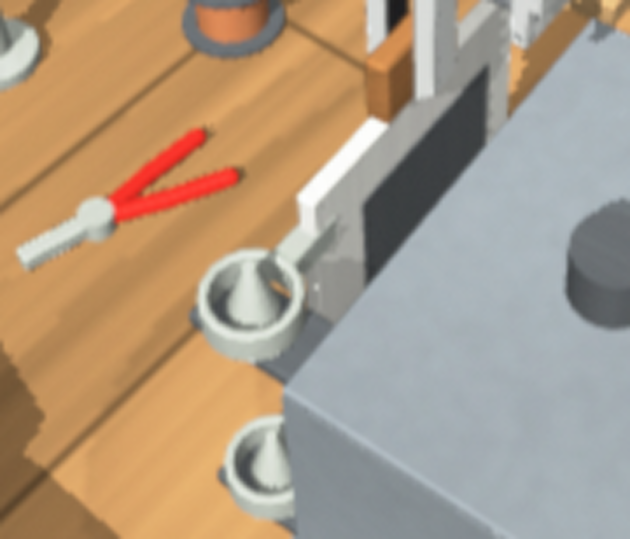

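Emit:
{"api": "drive_tool", "payload": {
  "commands": [
    [[0,0,0,0],[0,0,0,0],[0,0,0,0],[0,0,0,0],[0,0,0,0],[0,0,0,0],[0,0,0,0]]
  ],
  "grip": 0.5
}}

```text
time: 14.35
tool_pos: [0.4693, 0.0965, 0.2144]
ee_rot: [-2.521, 1.571, 2.255]
wrist_force: [1.2, -0.9, 0.1]
width: 0.0468
```

```bash
python3 -c "
from eyes import *
snap('side','side8')
go([.4696,.0951,.216],3.65)
eyes('side8',.46,.22,.0)
"
```

```text
t 14.4 p [0.4693 0.0966 0.2145] head 3.64 tilt x [ 0.e+00  1.e-04 -1.e+00] w 0.0471 F [ 0.37 -0.06  0.37] T [-0.027  0.066  0.007]
turn units -3e-05 shift units, after turn [-0.0062  0.0008  0.0059] before turn [-0.0062  0.0008  0.0059]
side8 U [0.4612 0.2195] 454 ztop 0.1916
side8 L [0.4611 0.2213] 241 ztop 0.052
```

View pics/side8.png

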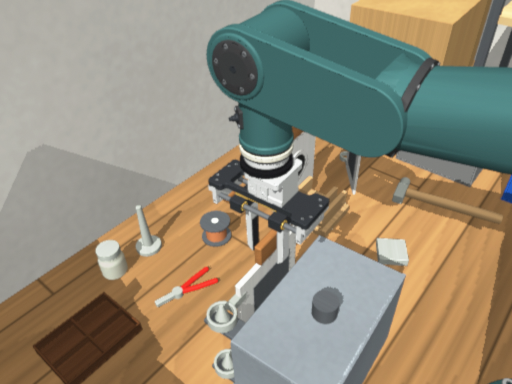

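Emit:
{"api": "drive_tool", "payload": {
  "commands": [
    [[-0.02,0,0,0],[-0.04,0,0,0],[-0.06,0,0,0],[-0.08,0,0,0],[-0.08,0,0,0],[-0.08,0,0,0],[-0.08,0,0,0],[-0.06,0,0,0],[-0.02,0,0.04,0],[0,0,0.08,0],[0,0,0.1,0],[0,0,0.1,0],[0,0,0.1,0],[0,0,0.1,0],[0,0,0.1,0],[0,0,0.06,0],[0,0,0,0],[0,0,0,0]]
  ]
}}

```text
time: 16.2
tool_pos: [0.48, -0.0729, 0.3445]
ee_rot: [-3.107, 1.57, 1.669]
wrist_force: [0.7, 0.4, 0.1]
width: 0.0468
```

```bash
python3 -c "
from eyes import *
snap('side','side9');snap('top','top9')
go([.4696,.0951,.216],3.65)
eyes('side9',.46,.22,.0);eyes('top9',.46,.22,.0)
for t in('side9','top9'):
    w=pts(dict(np.load(t+'.npz')));x,y,z=np.moveaxis(w,-1,0)
    k=w[(z>.205)&(z<.22)&(abs(x-.465)<.02)&(y>-.02)&(y<.19)]
    k=k[(k[:,1]<.06)|(k[:,1]>.13)]
    print(len(k),'yaw',np.degrees(np.arctan(-np.polyfit(k[:,1],k[:,0],1)[0])),'tilt',np.degrees(np.arctan(np.polyfit(k[:,1],k[:,2],1)[0])), 'z',k[:,2].mean(),k[:,1].min(),k[:,1].max())
im=cv2.imread('pics/side9.png')[180:384,150:410];cv2.imwrite('pics/s9.png',cv2.resize(im,None,fx=2.8,fy=2.8,interpolation=cv2.INTER_CUBIC))
"
```

```text
t 16.3 p [ 0.48   -0.0723  0.3447] head 3.7 tilt x [ 3.e-04  5.e-04 -1.e+00] w 0.0474 F [ 0.09 -0.05 -0.27] T [-0.028  0.112 -0.06 ]
turn units 0.00014 shift units, after turn [ 0.5147  0.0011 -0.6709] before turn [ 0.515   0.0015 -0.6707]
side9 U [0.4613 0.2196] 459 ztop 0.1914
side9 L [0.4613 0.2212] 233 ztop 0.0518
top9 U [0.4605 0.2188] 136 ztop 0.1926
top9 L [0.4609 0.221 ] 48 ztop 0.0523
322 yaw 3.7968403353752955 tilt 0.3235789160101094 z 0.2101861497173408 0.01105106449397277 0.1805722021071232
102 yaw 3.819375609173708 tilt 0.6571589502241701 z 0.21038660594716121 0.03736576835128159 0.17845085618705026
```

View pics/s9.png

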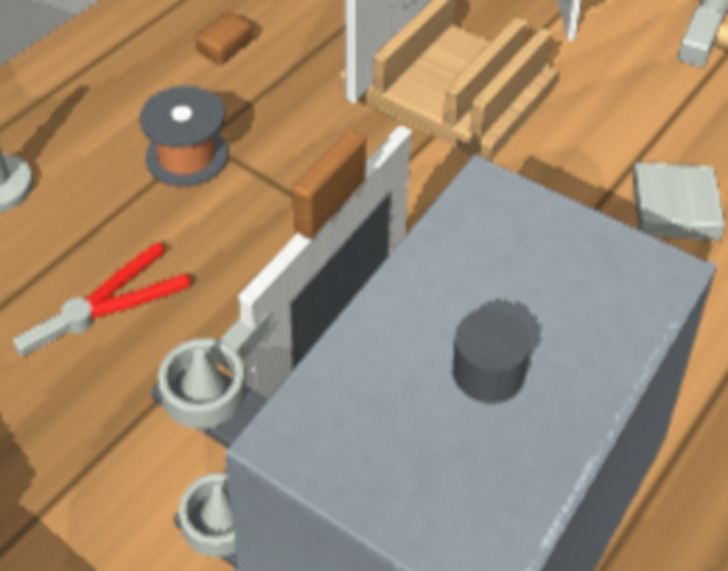

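View pics/top9.png

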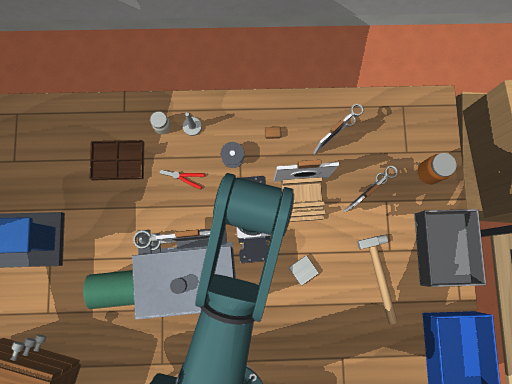

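```bash
python3 -c "
from h import *
print(robot.close_job())"
```

```text
the job is handed in; nothing more can be done
None
```

The guard door is hanging on the polishing hood with both eyes on their pins. I lowered it until its weight was carried by the pins, let go, and moved the gripper clear. The job was handed in at 16.3 s.

- **Position:** the eyes sit within about 2 mm of the pin axes. Their measured tops are at about 0.052 m and 0.192 m, 1–2.5 mm above the nominal 0.050 m and 0.190 m. The same reading in the rack, where the height is known, was 1–2 mm high, so I take the eyes as fully home to within about 1 mm.
- **Closed and upright:** the door's yaw is 3.8° against 3.9° for the hood. After release it leans about 0.3–0.7° in its own plane; the side and top views disagree slightly on how much. This lean fits the 2 mm sill gap and the play in the eyes.
- **Forces:** the readings at the end of each move stayed under about 5 N.
- **Rest of the scene:** the spare panel still stands in its slot, and the last pictures show nothing else disturbed.

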